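# Hang the upper beam on the stall's display stand

## Robot

A 6-joint arm with a two-finger parallel gripper is mounted at the origin on the work surface. World frame = base frame: x ahead of the robot, y to its left, z up, the work surface at z = 0. Lengths are in m, angles in rad, forces in N, time in s.
With the tool pointing down it reaches from about 0.375 to 0.825 m from the base axis. Payload 5.5 kg.
Tool frame: the origin (TCP) lies midway between the tips of the shut fingers; the grasp point (between the pads) lies env.grip_point_offset behind it (env.grip_point_offset is the distance from the TCP to the grasp point, in m); z points along the fingers, y is the line along which they close (so a half turn about z gives the same grasp; the last joint's range is limited). The gripper opens to 85 mm and grips with 20 to 120 N. Pads are 22 mm wide; open, the fingers measure 114 mm over their backs; the gripper's body (76 mm by 85 mm) begins 54 mm behind the grasp point. The pads swing forward as they close: fully open they stand 13 mm farther back than shut.
Start: joints at [-1.301, 0.314, -0.047, 1.21, 0, 1.571], TCP at [0.16, -0.578, 0.231] pointing down, gripper open.
Joint ranges: [-2.67, 2.67], [-0.69, 1.73], [-1.03, 1.25], [-2.08, 2.16], [-1.42, 1.45], [-3.14, 3.14]. Speed limits (rad/s): [2.39, 2.39, 3.01, 3.14, 3.14, 3.14].

## Interface

Orientations are given as a unit quaternion [w, x, y, z].
In Python, from cell import env gives the robot as it stands.
- The arm moves only by the tool run_rows, called as a command line: name --argument value ..., lists and objects as JSON in quotes. Schema: {"type":"object","properties":{"segments":{"type":"array","items":{"type":"array","prefixItems":[{"type":"number"},{"type":"array","items":{"type":"number"},"minItems":3,"maxItems":3},{"type":"number"}],"minItems":3,"maxItems":3},"minItems":1,"maxItems":5},"squeeze":{"type":"number"},"only":{"type":"string"},"quiet":{"type":"boolean"},"lines":{"type":"string"}},"required":["segments"],"additionalProperties":false}. segments is a list of rows, 1 to 5 of them, each written [opening, [dx, dy, dz], turn]: the opening from 0.0 (shut) to 1.0 (fully open), then dx, dy, dz in m, then a turn about the tool's z in rad; each row shifts and turns the commanded pose from where the row before left it, along the tool's axes as they then stand; what a row does not reach is not made up. A row lasts 1/8 s, in which the tool goes at most 0.0625 m and 0.188 rad, less where a joint would pass 70% of its speed; a pose out of reach is approached as far as the arm can. The fingers move at their own pace and stop on an object; squeeze is the grip in N (left out, the last holds). Time passes only in rows, so rows that do not move let the fingers close. The tool returns the time, the measured TCP pose, the force, the opening and the grip force at its end. only (a regular expression) keeps the lines of the reply that match it, lines (a string "A,B") keeps lines A to B, and quiet returns only ok. Input that does not fit is refused with a message, and nothing moves.
- env.read_state(): the state, without advancing time (a new reading comes with each control period).
- env.read_camera(name): name is "scene" or "top" or "wrist"; returns a dict with "img" (400x640x3 uint8, red, green, blue), "fx", "fy", "cx", "cy" (pixels), "R" (3x3) and "t" (3): a world point X has camera coordinates R X + t; the wrist camera has in their place "hand_eye" (4x4, takes a point from camera to tool coordinates, whose origin is the TCP and whose axes are the flange's). Camera axes: x right, y down, z forward; pixel columns grow to the right and rows downward; lengths in m; the calibration is good to about 2 mm. The wrist camera is an equidistant fisheye: a pixel r from the principal point sees the ray r / f radians off the axis. A picture is of the moment at which its call begins: read the wrist's pose just before it. There is no depth.
- env.sign_off(): hands the job in; it is judged then, once.
The state is a dict: "time": time; "joint_pos": joint angles; "joint_velocities": joint speeds; "joint_efforts": joint torques, N m; "position": TCP position; "tcp_rot": TCP orientation; "wrist_force": force on the tool from outside, world axes, zero at the start; "torque": the same for the moment, N m; "grip_width": opening from 0.0 (shut) to 1.0 (fully open); "gripper_force": force on a finger pad.
Only numpy, scipy, OpenCV 4.12 (cv2) and the standard library are available. Lean on these libraries where they do the work, as an engineer would, in place of code of your own. Each camera call takes 0.05 s, during which the arm holds its last target. There are 200 camera calls.

## Task

On the model maker's stall the two-post display stand still lacks its upper beam. Take the longer of the two loose aluminium beams, put its two rear hook tabs through the free upper slots of the posts, and push it down until both ends have snapped fully home and it hangs level and upright on the posts; let go of it, and leave the shorter beam where it lies.

Things in the scene. Friction and masses are not known exactly. Their poses are not given: they have to be found in the camera images.
- beam: Longer loose beam: aluminium bar 240 long (y), 24 deep (x), 44 high, 0.35 kg, lying right way up; grip its middle from above across the 24. Origin: centre of underside. From its rear (+x) face two steel hook tabs, 12 wide, at y -105 and +105, run 25 back at height 26 to 34, then turn down to height 4. Inside, the hooks are open about 19 at the tip, narrowing to 6 at the top.
- stand: Fixed grey stand, two channel posts 50 wide, 194 high, centred at y -105 and +105, nothing between them above height 60. Origin: on the table midway, in the plane of the front faces; x to the back (fronts face the robot), z up. A fixed lower beam sticks out 23 in front, height 14 to 58. Each post's 4 thick front wall has an open slot, 34 wide, height 110 (sill) to 182, with 45 of room behind.
- seat (a point): Where the hung beam's origin lies, tabs down on the sills: stand x -12, y 0, z 84; axes of stand and hung beam. Tabs pass the slots freely with the beam 46 to 60 above this. Press its rear face to the posts, then push down: a sloped spring catch in each slot is pushed back, then snaps over the tab. Takes some 5 N more than its weight, for 35 mm. Hung, it may sit 3 off the posts, 11 to a side.
- short_beam: Shorter loose beam, not wanted: same section and hooks, but 160 long with tabs at y -65 and +65, too short for the posts. Origin: centre of its underside.

How it is judged:
By the outcome, as a careful person would: the job done as asked, in the order asked, and still so for the second after the job is handed in, with the robot touching nothing.
It also fails if it takes over 42 s, if anything falls off the work surface, if the arm or the gripper's body presses on something with over 40 N, if the wrist force passes 120 N, or if a joint passes its speed limit or range.

## Working session

There is one attempt and no reset: what is moved stays moved. The work goes in short steps, Python scripts to look and compute and a tool call to move; the robot and the scene stay as the last step left them, time stands still between calls to the robot, and variables do not carry over. Pictures are saved under pics/ and viewed, at most 10 in all, crops included, and the job is handed in when it is done.

```bash
ls; mkdir -p pics
```

Run:
```python
from cell import env
import cv2,numpy as np
s=env.read_state();print(s['position'],s['tcp_rot'],s['time'],env.grip_point_offset)
for n in('scene','top'):
    c=env.read_camera(n);cv2.imwrite(f'pics/{n}0.png',c['img'][:,:,::-1]);print(n,c['fx'],c['cx'],c['cy'],np.round(c['R'],3).tolist(),c['t'])
    np.savez(f'{n}0.npz',**c)
```

```text
cell.py
pics
[ 0.15976162 -0.57773603  0.23045878] [-8.34125691e-04  9.90918181e-01  1.34463565e-01 -1.15436572e-04] 0.0 0.0187
scene 492.2966608197428 324.0918391342888 192.01311359991152 [[0.344, 0.939, -0.016], [0.752, -0.286, -0.594], [-0.562, 0.192, -0.804]] [-0.21574119 -0.38998706  1.39365342]
top 481.15383471099364 322.8291447964271 185.45161853667227 [[-0.015, -1.0, -0.008], [-0.989, 0.016, -0.146], [0.147, 0.006, -0.989]] [0.02483292 0.5871305  0.93032859]
```

View pics/scene0.png

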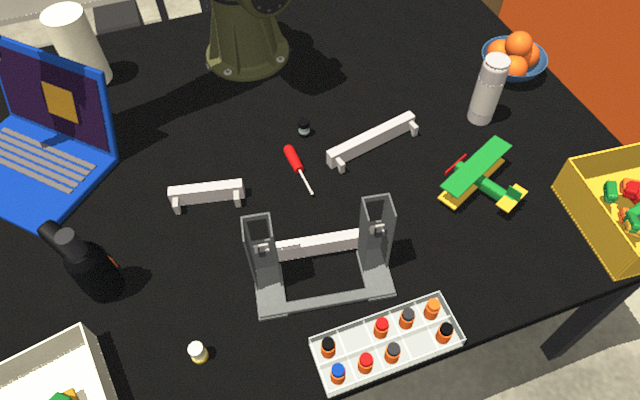

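View pics/top0.png

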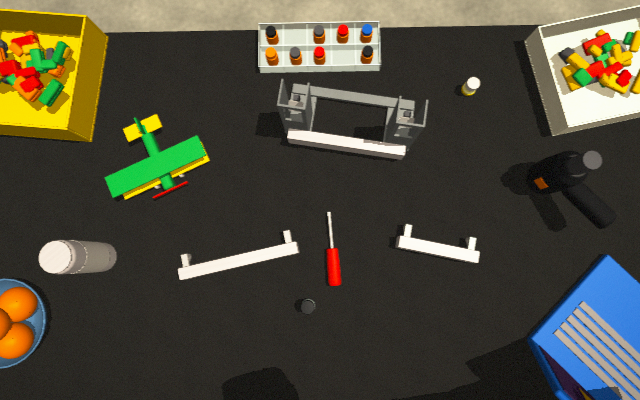

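The scene view shows the stand at about (320,250), seen from behind, with the long beam at (373,140) and the short one at (207,193). In the top view the long beam runs from (180,273) to (298,247), its tabs toward +x. The stand's posts are near (297,110) and (405,120), with the lower beam in front of them.

Run:
```python
import cv2,numpy as np
c=np.load('top0.npz');im=c['img'][:,:,::-1]
print('cam',-c['R'].T@c['t'])
a=cv2.resize(im[225:285,170:310],None,fx=5,fy=5,interpolation=cv2.INTER_CUBIC)
b=cv2.resize(im[75:165,270:430],None,fx=5,fy=5,interpolation=cv2.INTER_CUBIC)
cv2.imwrite('pics/beamz.png',a);cv2.imwrite('pics/standz.png',b)
```

```text
cam [0.44475562 0.00977548 1.00645271]
```

View pics/beamz.png

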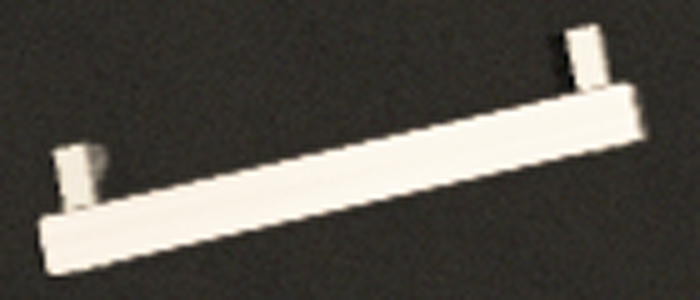

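View pics/standz.png

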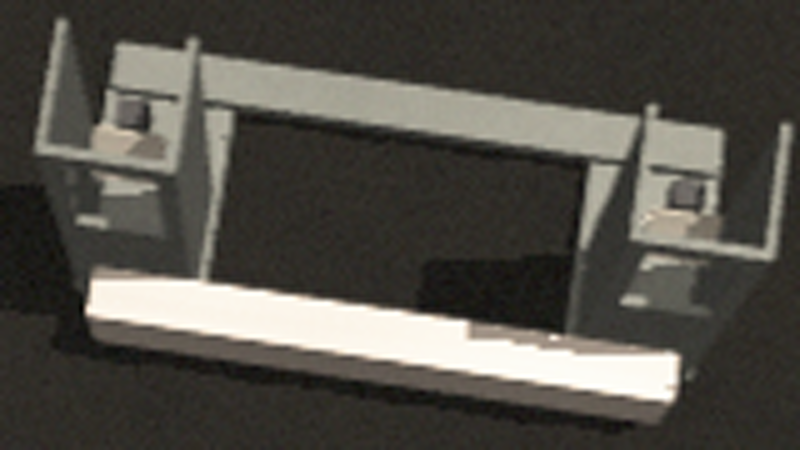

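The beam crop shows top-face corners at (42,217), (632,86), (634,137) and (48,275). In the stand crop the post-top front edge runs from (40,152) to (772,258), and the slots and tinted catches face the robot.

Create h.py:
```python
import numpy as np
def cast(c,uv,z):
    uv=np.atleast_2d(np.array(uv,float));R,t=c['R'],c['t']
    d=np.c_[(uv[:,0]-c['cx'])/c['fx'],(uv[:,1]-c['cy'])/c['fy'],np.ones(len(uv))]@R
    C=-R.T@t
    return C+d*((z-C[2])/d[:,2])[:,None]
def proj(c,X):
    p=np.atleast_2d(X)@c['R'].T+c['t'];return np.c_[c['fx']*p[:,0]/p[:,2]+c['cx'],c['fy']*p[:,1]/p[:,2]+c['cy']]
```

Run:
```python
import numpy as np,cv2
from h import *
c=np.load('top0.npz')
def z(l,ox,oy): return (np.array(l)+.5)/5-.5+[ox,oy]
B=cast(c,z([(42,217),(632,86),(636,138),(48,275)],170,225),.044)
S=cast(c,z([(40,152),(178,172),(632,238),(772,258)],270,75),.194)
L=cast(c,z([(88,318),(90,268),(680,352),(668,402)],270,75),.058)
np.set_printoptions(precision=4,suppress=True)
print(B,B.mean(0),[np.linalg.norm(B[i]-B[(i+1)%4]) for i in range(4)])
for i,j in((0,1),(3,2)):
    d=B[i]-B[j];print('beam yaw deg',np.degrees(np.arctan2(-d[0],d[1])))
print(S,np.linalg.norm(S[0]-S[3]));d=S[0]-S[3];print('stand yaw',np.degrees(np.arctan2(-d[0],d[1])),(S[0]+S[3])/2)
print(L,L.mean(0),np.linalg.norm(L[0]-L[3]));d=L[1]-L[2];print(np.degrees(np.arctan2(-d[0],d[1])));
d=L[0]-L[3];print(np.degrees(np.arctan2(-d[0],d[1])))
# scene cross-check
m=np.load('scene0.npz')
o=(S[0]+S[3])/2; 
print('scene px posts front top',proj(m,S)); print('scene beam top',proj(m,B))
im=m['img'][:,:,::-1]
cv2.imwrite('pics/sz.png',cv2.resize(im[105:275,230:430],None,fx=3.5,fy=3.5,interpolation=cv2.INTER_CUBIC))
```

```text
[[0.4269 0.3046 0.044 ]
 [0.4749 0.0709 0.044 ]
 [0.4544 0.0694 0.044 ]
 [0.4044 0.3015 0.044 ]] [0.4402 0.1866 0.044 ] [np.float64(0.23859594734196313), np.float64(0.020561697767295887), np.float64(0.23747379266260543), np.float64(0.02277994914792968)]
beam yaw deg 11.603248176358196
beam yaw deg 12.168431508006348
[[ 0.7088  0.092   0.194 ]
 [ 0.7007  0.0437  0.194 ]
 [ 0.6742 -0.1139  0.194 ]
 [ 0.6663 -0.1622  0.194 ]] 0.25776774416890147
stand yaw -9.505599490058106 [ 0.6876 -0.0351  0.194 ]
[[ 0.6831  0.0864  0.058 ]
 [ 0.7039  0.0855  0.058 ]
 [ 0.665  -0.1522  0.058 ]
 [ 0.6445 -0.1466  0.058 ]] [ 0.6741 -0.0317  0.058 ] 0.2361682266029052
-9.2857859646917
-9.390208530657457
scene px posts front top [[388.0971 192.9187]
 [360.6495 197.3857]
 [268.8608 212.289 ]
 [240.1063 217.0193]]
scene beam top [[414.6145 115.8197]
 [330.0957 156.7217]
 [326.3206 150.4572]
 [409.2959 109.9243]]
```

View pics/sz.png

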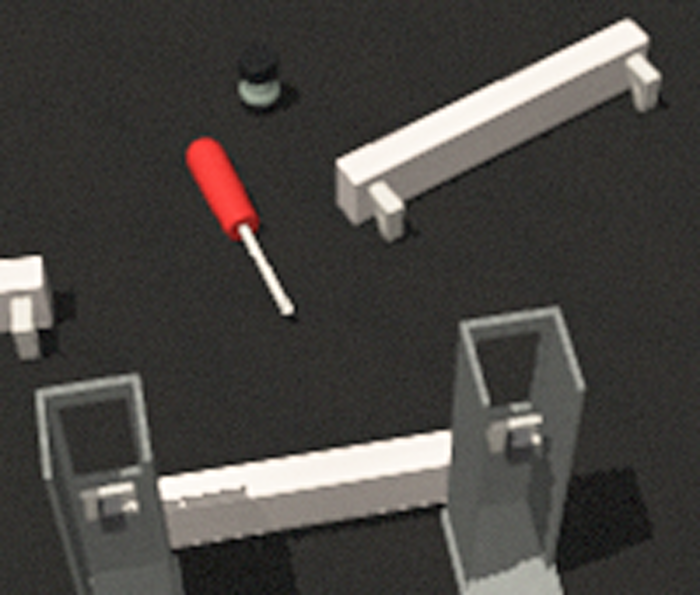

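Cross-projecting into the scene view agrees within about 1 px. I estimate the beam at (0.440, 0.187) with yaw 11.8°, and the stand origin at (0.6875, -0.035) with yaw -9.4°. Next I swing over to the beam.

Create rem.py:
```python
import sys,numpy as np
from cell import env
from scipy.spatial.transform import Rotation as Ro
# args: target x y z(TCP), yaw deg of beam -> remaining in tool axes
x,y,z,w=map(float,sys.argv[1:5])
s=env.read_state();q=s['tcp_rot'];R=Ro.from_quat([q[1],q[2],q[3],q[0]]).as_matrix()
a=np.degrees(np.arctan2(R[1,0],R[0,0]))
d=R.T@(np.array([x,y,z])-s['position'])
np.set_printoptions(precision=4,suppress=True)
print('t',s['time'],'rem',d,'turn',-np.radians((w+90-a+180)%360-180),'pos',s['position'],'yaw',a-90,'tilt',R[2,:2],'F',s['wrist_force'],'M',s['torque'],'g',s['grip_width'],s['gripper_force'],'j',s['joint_pos'])
```

```text
(no output)
```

run_rows --segments '[[1,[0.06,-0.01,0],-0.094],[1,[0.06,-0.01,0],-0.094],[1,[0.06,-0.01,0],-0.094],[1,[0.06,-0.01,0],-0.094],[1,[0.06,-0.01,0],-0.094]]'

```text
time: 0.72
position: [0.4061, -0.401, 0.2308]
tcp_rot: [-0.0, 0.932, 0.363, -0.0]
wrist_force: [-0.3, -1.3, 0.3]
grip_width: 1.003
gripper_force: 0.0
```

run_rows --segments '[[1,[0.06,-0.01,0],-0.094],[1,[0.06,-0.01,0],-0.094],[1,[0.06,-0.01,0],-0.094],[1,[0.06,-0.01,0],-0.094],[1,[0.06,-0.01,0],-0.094]]'

```text
time: 1.35
position: [0.5439, -0.1328, 0.2309]
tcp_rot: [-0.0, 0.822, 0.57, -0.0]
wrist_force: [2.1, -0.6, 0.4]
grip_width: 0.999
gripper_force: 0.0
```

```bash
python3 rem.py 0.44 0.187 0.15 11.8
```

```text
t 1.35 rem [ 0.2631 -0.2093  0.0809] turn -0.5638621785861607 pos [ 0.5439 -0.1328  0.2309] yaw -20.506923060038915 tilt [-0.     -0.0004] F [ 2.1143 -0.5993  0.4152] M [-0.0109 -0.026   0.0153] g 0.9992546275026619 0.0 j [-0.2395  0.2384 -0.1475  1.1852  0.      1.6892]
```

run_rows --segments '[[1,[0.047,-0.038,0.01],0],[1,[0.047,-0.038,0.01],0],[1,[0.047,-0.038,0.01],0],[1,[0.047,-0.038,0.01],0],[1,[0.047,-0.038,0.01],0]]' --quiet true

```text
ok
```

run_rows --segments '[[1,[0.028,-0.019,0.03],0],[1,[0,0,0],-0.188],[1,[0,0,0],-0.188],[1,[0,0,0],-0.188],[1,[0,0,0],0]]'

```text
time: 2.6
position: [0.4405, 0.1851, 0.151]
tcp_rot: [-0.0, 0.633, 0.774, -0.0]
wrist_force: [0.1, -0.1, -0.4]
grip_width: 0.999
gripper_force: 0.0
```

```bash
python3 rem.py 0.44 0.187 0.15 11.8
```

Run:
```python
from cell import env
import numpy as np,cv2
s=env.read_state();c=env.read_camera('wrist')
np.savez('w1.npz',pos=s['position'],q=s['tcp_rot'],**c)
cv2.imwrite('pics/w1.png',c['img'][:,:,::-1]);print(c['fx'],c['cx'],c['cy'],c['hand_eye'])
```

```text
t 2.6 rem [ 0.002  -0.0001  0.001 ] turn -0.006359998968092104 pos [0.4405 0.1851 0.151 ] yaw 11.43559890142076 tilt [-0.0001 -0.0006] F [ 0.1097 -0.136  -0.4497] M [0.0717 0.0347 0.0383] g 0.9993595291913263 0.0 j [ 0.3978  0.1366 -0.4612  0.9736  0.      1.769 ]
309.70691628693146 322.5701315371402 195.02485221636312 [[-8.77219390e-04 -9.50652147e-01 -3.10257515e-01  8.00575194e-02]
 [ 9.99999483e-01 -6.74461967e-04 -7.60788081e-04 -7.96877396e-04]
 [ 5.13987929e-04 -3.10258022e-01  9.50652247e-01 -1.42389410e-01]
 [ 0.00000000e+00  0.00000000e+00  0.00000000e+00  1.00000000e+00]]
```

View pics/w1.png

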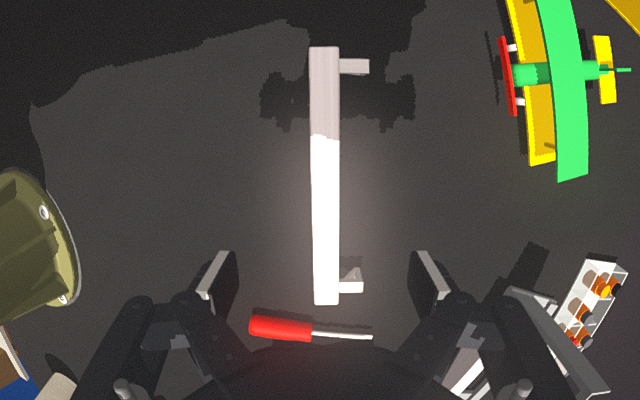

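The wrist view shows the long beam upright in the picture, with top-face corners (310,47), (338,47), (338,304) and (315,304). Its hooks point toward +x, and the fingers straddle it at columns 220 and 430.

Add to h.py:
```python
from scipy.spatial.transform import Rotation as Ro
def wcast(c,uv,z):
    uv=np.atleast_2d(np.array(uv,float));p=np.c_[(uv[:,0]-c['cx'])/c['fx'],(uv[:,1]-c['cy'])/c['fy']]
    th=np.linalg.norm(p,axis=1);d=np.c_[p/th[:,None]*np.sin(th)[:,None],np.cos(th)]
    q=c['q'];R=Ro.from_quat([q[1],q[2],q[3],q[0]]).as_matrix();H=c['hand_eye']
    d=d@(R@H[:3,:3]).T;C=R@H[:3,3]+c['pos']
    return C+d*((z-C[2])/d[:,2])[:,None]
```

Run:
```python
import numpy as np
from h import *
c=np.load('w1.npz')
P=wcast(c,[(310,47),(338,47),(338,304),(315,304)],.044)
print(P.round(4),P.mean(0))
for i,j in((0,3),(1,2)):
    d=P[i]-P[j];print(np.degrees(np.arctan2(-d[0],d[1])),np.linalg.norm(d))
```

```text
[[0.4058 0.3016 0.044 ]
 [0.4274 0.3059 0.044 ]
 [0.4776 0.0737 0.044 ]
 [0.455  0.0692 0.044 ]] [0.44145858 0.18758302 0.044     ]
11.933505503558173 0.23751038139950673
12.20132562586994 0.2376182921628671
```

run_rows --segments '[[1,[0.002,0,0.05],-0.01],[1,[0,0,0.05],0],[1,[0,0,0.041],0],[1,[0,0,0],0],[0,[0,0,0],0]]' --squeeze 60 --quiet true

```text
ok
```

run_rows --segments '[[0,[0,0,0],0],[0,[0,0,0],0],[0,[0,0,0],0],[0,[0,0,0],0]]' --squeeze 60

```text
time: 3.78
position: [0.4414, 0.1875, 0.0116]
tcp_rot: [0.001, 0.629, 0.778, 0.001]
wrist_force: [-0.5, -1.4, 7.2]
grip_width: 0.27
gripper_force: 59.1
```

```bash
python3 rem.py 0.441 0.187 0.010 12
```

```text
t 3.775 rem [-0.0004 -0.0005  0.0016] turn 0.0018287811778598473 pos [0.4414 0.1875 0.0116] yaw 12.104781443144333 tilt [0.0004 0.0023] F [-0.4904 -1.4071  7.1647] M [-0.1435  0.2839  0.0086] g 0.27014202832579426 59.11987245082855 j [ 0.4018  0.2977 -0.6284  0.6424 -0.      1.7613]
```

run_rows --segments '[[0,[0,0,-0.03],0],[0,[0,0,-0.05],0],[0,[0,0,-0.058],0.1],[0,[0,0,0],0.137],[0,[0,0,0],0.137]]' --squeeze 80 --quiet true

```text
ok
```

run_rows --segments '[[0,[0,0,0],0]]'

```text
time: 4.53
position: [0.44, 0.187, 0.1484]
tcp_rot: [-0.0, 0.762, 0.648, -0.0]
wrist_force: [0.2, 0.8, -3.5]
grip_width: 0.265
gripper_force: 79.4
```

```bash
python3 rem.py 0.6135 -0.0228 0.149 -9.4
```

```text
t 4.525 rem [-0.1792  0.2049 -0.0007] turn 0.0029425331555302725 pos [0.44   0.187  0.1484] yaw -9.231405269110795 tilt [-0.0001 -0.0002] F [ 0.1699  0.8119 -3.5133] M [-0.032  -0.0217 -0.0248] g 0.26464355821977315 79.37769055366516 j [ 0.4018  0.139  -0.4649  0.9671  0.      2.1337]
```

run_rows --segments '[[0,[-0.036,0.041,0],0],[0,[-0.036,0.041,0],0],[0,[-0.036,0.041,0],0],[0,[-0.036,0.041,0],0],[0,[-0.036,0.041,0],0]]' --quiet true

```text
ok
```

run_rows --segments '[[0,[0,0,0],0.003],[0,[0,0,0],0]]'

```text
time: 5.4
position: [0.6127, -0.0237, 0.1474]
tcp_rot: [-0.001, 0.763, 0.647, -0.001]
wrist_force: [0.8, 0.2, -3.4]
grip_width: 0.272
gripper_force: 80.0
```

```bash
python3 rem.py 0.6135 -0.0228 0.149 -9.4
```

Run:
```python
from cell import env
import numpy as np,cv2
from h import *
c=env.read_camera('top');np.savez('top2.npz',**c)
im=c['img'][:,:,::-1]
a=cv2.resize(im[65:205,260:440],None,fx=4,fy=4,interpolation=cv2.INTER_CUBIC)
m=env.read_camera('scene');np.savez('scene2.npz',**m)
b=cv2.resize(m['img'][110:270,220:420,::-1],None,fx=3.5,fy=3.5,interpolation=cv2.INTER_CUBIC)
cv2.imwrite('pics/t2.png',a);cv2.imwrite('pics/s2.png',b)
```

```text
t 5.4 rem [ 0.001   0.0007 -0.0016] turn -0.0004663569453370988 pos [ 0.6127 -0.0237  0.1474] yaw -9.426720284714449 tilt [ 0.0002 -0.0021] F [ 0.7951  0.1656 -3.438 ] M [ 0.0471 -0.0151 -0.0257] g 0.2722628127207667 79.99401926994324 j [-0.0389  0.3831 -0.1437  1.0461  0.0004  1.6964]
```

View pics/t2.png

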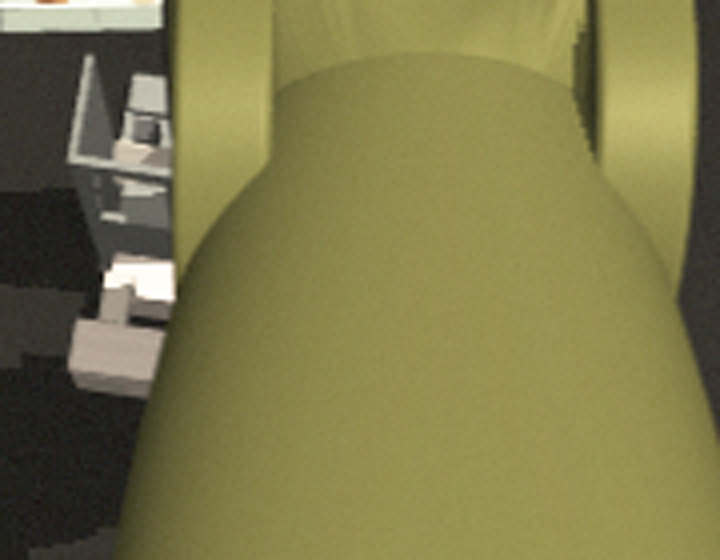

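View pics/s2.png

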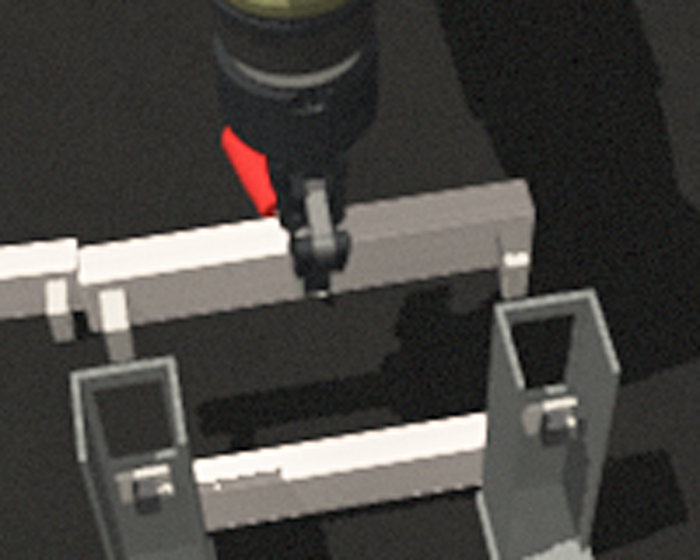

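In the top view the +y tab is at about (115,303) and the beam's rear-left corner at (78,320), with the arm hiding the rest. The scene view shows both tabs, at (118,320) and (514,262), in front of their posts and the beam level.

Run:
```python
import numpy as np
from h import *
c=np.load('top2.npz');m=np.load('scene2.npz')
O=np.array([.6875,-.035,0]);a=np.radians(-9.4);ex=np.array([np.cos(a),np.sin(a),0]);ey=np.array([-np.sin(a),np.cos(a),0])
def st(P): return np.c_[(P-O)@ex,(P-O)@ey,P[:,2]]*1e3
zt=lambda l:(np.array(l)+.5)/4-.5+[260,65]
zs=lambda l:(np.array(l)+.5)/3.5-.5+[220,110]
print('top: tab rear end centre, tab root',st(cast(c,zt([(118,287),(115,322)]),.170)).round(1))
print('top: beam rear-left, front-left top',st(cast(c,zt([(78,320),(70,360)]),.180)).round(1))
print('scene: beam rear top corners R,L',st(cast(m,zs([(82,285),(534,212)]),.180)).round(1))
print('scene: tabs rear top centre',st(cast(m,zs([(118,318),(515,262)]),.170)).round(1))
print('post front top scene',st(cast(m,zs([(73,375),(175,360),(497,306),(596,291)]),.194)).round(1), 'top',st(cast(c,zt([(70,158)]),.194)))
```

```text
top: tab rear end centre, tab root [[-46.7 102.7 170. ]
 [-62.7 101.5 170. ]]
top: beam rear-left, front-left top [[-66.4 116.6 180. ]
 [-84.6 117.1 180. ]]
scene: beam rear top corners R,L [[ -64.7 -120.2  180. ]
 [ -65.3  117.7  180. ]]
scene: tabs rear top centre [[ -47.7 -104.8  170. ]
 [ -42.5  102.5  170. ]]
post front top scene [[-5.000e-01 -1.283e+02  1.940e+02]
 [ 5.000e-01 -7.880e+01  1.940e+02]
 [-1.000e-01  8.170e+01  1.940e+02]
 [ 7.000e-01  1.320e+02  1.940e+02]] top [[  1.74665394 129.90095164 194.        ]]
```

run_rows --segments '[[0,[0.003,0.015,-0.002],0],[0,[0,0.015,0],0],[0,[0,0.015,0],0],[0,[0,0.014,0],0],[0,[0,0,0],0]]'

```text
time: 6.12
position: [0.6723, -0.0293, 0.1503]
tcp_rot: [-0.0, 0.762, 0.647, 0.0]
wrist_force: [-0.3, 0.2, -3.7]
grip_width: 0.268
gripper_force: 80.2
```

run_rows --segments '[[0,[0,0.003,0],0],[0,[0,0.002,0],0],[0,[0,0,0],0]]'

```text
time: 6.5
position: [0.6763, -0.0309, 0.1502]
tcp_rot: [-0.001, 0.763, 0.646, -0.0]
wrist_force: [-2.8, 2.8, -2.5]
grip_width: 0.271
gripper_force: 80.3
```

```bash
python3 rem.py 0.6757 -0.033 0.0956 -9.4
```

```text
t 6.5 rem [-0.0022 -0.0002  0.0546] turn -0.0014922841913065155 pos [ 0.6763 -0.0309  0.1502] yaw -9.485501585995962 tilt [ 0.0004 -0.0014] F [-2.848   2.8034 -2.518 ] M [ 0.2183  0.5396 -0.244 ] g 0.27111503668628173 80.27851223945618 j [-0.0459  0.4978  0.0376  1.1119  0.0006  1.6905]
```

run_rows --segments '[[0,[0,0.0015,0],0],[0,[0,0,0.005],0],[0,[0,0,0.005],0],[0,[0,0,0.006],0],[0,[0,0,0],0]]'

```text
time: 7.12
position: [0.6763, -0.0312, 0.1347]
tcp_rot: [-0.001, 0.763, 0.646, -0.001]
wrist_force: [-9.3, 0.4, 3.1]
grip_width: 0.269
gripper_force: 81.0
```

```bash
python3 rem.py 0.6757 -0.033 0.0956 -9.4
```

```text
t 7.125 rem [-0.0018 -0.0002  0.0391] turn -0.0016852836682053427 pos [ 0.6763 -0.0312  0.1347] yaw -9.496559641470498 tilt [-0.0001 -0.0035] F [-9.335   0.3812  3.0732] M [ 0.2862  1.7173 -0.258 ] g 0.26874259335190936 81.04726552963257 j [-0.0463  0.5088  0.0187  1.0842  0.0004  1.6902]
```

run_rows --segments '[[0,[0,0,0.006],0],[0,[0,0,0.006],0],[0,[0,0,0.006],0],[0,[0,0,0],0]]'

```text
time: 7.62
position: [0.676, -0.0314, 0.1152]
tcp_rot: [-0.002, 0.763, 0.646, -0.002]
wrist_force: [-4.9, 1.8, -3.9]
grip_width: 0.27
gripper_force: 80.1
```

run_rows --segments '[[0,[0,0,0.006],0],[0,[0,0,0.006],0],[0,[0,0,0.005],0],[0,[0,0,0],0]]'

```text
time: 8.12
position: [0.6762, -0.0315, 0.0981]
tcp_rot: [-0.002, 0.763, 0.646, -0.002]
wrist_force: [-4.8, 0.5, -5.2]
grip_width: 0.268
gripper_force: 80.1
```

```bash
python3 rem.py 0.6757 -0.033 0.0956 -9.4
```

```text
t 8.125 rem [-0.0016 -0.0002  0.0025] turn -0.0017650871302401577 pos [ 0.6762 -0.0315  0.0981] yaw -9.501132043035625 tilt [-0.0006 -0.0044] F [-4.7614  0.5332 -5.1725] M [ 0.1152  1.047  -0.2275] g 0.2676196297786455 80.09625792503357 j [-0.0465  0.5342 -0.0274  1.0137 -0.      1.6901]
```

run_rows --segments '[[0,[0,0,0.002],0],[0,[0,0,0.002],0],[0,[0,0,0],0]]'

```text
time: 8.5
position: [0.6763, -0.0315, 0.0957]
tcp_rot: [-0.001, 0.763, 0.646, -0.001]
wrist_force: [-9.6, 0.3, 4.6]
grip_width: 0.267
gripper_force: 81.2
```

run_rows --segments '[[0,[0,0,0.002],0],[0,[0,0,0],0]]'

```text
time: 8.75
position: [0.6763, -0.0314, 0.0956]
tcp_rot: [-0.001, 0.763, 0.646, -0.001]
wrist_force: [-14.1, 1.9, 15.1]
grip_width: 0.265
gripper_force: 82.7
```

```bash
python3 rem.py 0.6757 -0.033 0.0956 -9.4
```

```text
t 8.75 rem [-0.0016 -0.0004 -0.    ] turn -0.0018405758759693625 pos [ 0.6763 -0.0314  0.0956] yaw -9.505457229566659 tilt [-0.0002 -0.0027] F [-14.0612   1.9191  15.0747] M [ 0.2942  2.7002 -0.2718] g 0.2653846621724293 82.73983240127563 j [-0.0465  0.5348 -0.0325  1.0062  0.0001  1.6902]
```

run_rows --segments '[[0,[0,0,0.003],0],[0,[0,0,0],0]]'

```text
time: 9.0
position: [0.6764, -0.0314, 0.0954]
tcp_rot: [-0.0, 0.763, 0.646, -0.0]
wrist_force: [-21.5, 1.5, 32.7]
grip_width: 0.264
gripper_force: 85.2
```

run_rows --segments '[[0,[0,0,-0.003],0],[0,[0,0,-0.004],0],[0,[0,0,0],0],[0,[0,0,0],0]]'

```text
time: 9.5
position: [0.6763, -0.0314, 0.0971]
tcp_rot: [-0.001, 0.763, 0.646, -0.001]
wrist_force: [-7.9, 1.4, 1.1]
grip_width: 0.271
gripper_force: 80.9
```

Run:
```python
from cell import env
import cv2
m=env.read_camera('scene')
b=cv2.resize(m['img'][140:270,220:420,::-1],None,fx=4,fy=4,interpolation=cv2.INTER_CUBIC)
cv2.imwrite('pics/s3.png',b)
```

```text
(no output)
```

View pics/s3.png

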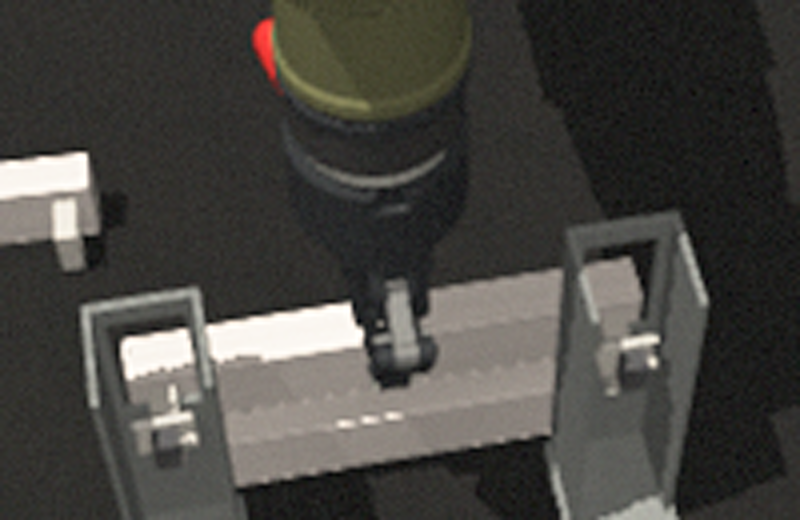

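The tabs are through both slots, at about (170,415) and (635,350), and the beam looks level. A gentle upward pull will show whether the catches hold.

run_rows --segments '[[0,[0,0,-0.002],0],[0,[0,0,0],0]]'

```text
time: 9.8
position: [0.6762, -0.0314, 0.0983]
tcp_rot: [-0.002, 0.763, 0.646, -0.002]
wrist_force: [-6.6, 1.2, -4.0]
grip_width: 0.268
gripper_force: 80.1
```

run_rows --segments '[[0,[0,0,-0.002],0],[0,[0,0,0],0]]'

```text
time: 10.05
position: [0.6762, -0.0314, 0.0992]
tcp_rot: [-0.002, 0.763, 0.646, -0.002]
wrist_force: [-4.9, 0.3, -14.6]
grip_width: 0.265
gripper_force: 80.3
```

run_rows --segments '[[0,[0,0,-0.001],0],[0,[0,0,0],0]]'

```text
time: 10.3
position: [0.6761, -0.0314, 0.0994]
tcp_rot: [-0.002, 0.763, 0.646, -0.002]
wrist_force: [-3.3, 0.7, -26.1]
grip_width: 0.272
gripper_force: 79.8
```

The catches hold: 3.5 mm of slack, then a firm stop at 26 N of pull. Now I seat it again, relax and let go.

run_rows --segments '[[0,[0,0,0.004],0],[0,[0,0,0.004],0],[0,[0,0,0.003],0],[0,[0,0,0],0]]'

```text
time: 10.8
position: [0.6764, -0.0312, 0.0957]
tcp_rot: [-0.001, 0.763, 0.646, -0.001]
wrist_force: [-21.4, 1.8, 15.5]
grip_width: 0.267
gripper_force: 85.3
```

run_rows --segments '[[0,[0,-0.001,-0.002],0],[0,[0,0,0],0]]'

```text
time: 11.05
position: [0.6764, -0.0312, 0.0958]
tcp_rot: [-0.0, 0.763, 0.646, -0.0]
wrist_force: [-14.6, 2.2, 1.8]
grip_width: 0.268
gripper_force: 83.9
```

```bash
python3 rem.py 0.6763 -0.0314 0.0954 -9.4
```

```text
t 11.05 rem [-0.0002 -0.      0.0004] turn -0.0014837228624601658 pos [ 0.6764 -0.0312  0.0958] yaw -9.485011057986029 tilt [-0.0001 -0.0009] F [-14.5642   2.2465   1.7943] M [ 0.3692  2.8177 -0.2621] g 0.2682287459083448 83.88214945793152 j [-0.0462  0.5332 -0.0346  1.0039  0.      1.6902]
```

run_rows --segments '[[0,[0,-0.001,0],0],[0.7,[0,0,0],0],[0.7,[0,0,0],0],[0.7,[0,0,0],0],[0.7,[0,0,0],0]]'

```text
time: 11.68
position: [0.6775, -0.0313, 0.094]
tcp_rot: [0.001, 0.763, 0.646, 0.001]
wrist_force: [0.5, -0.4, 1.5]
grip_width: 0.7
gripper_force: 0.0
```

run_rows --segments '[[0.7,[0,0,-0.01],0],[0.7,[0,0,-0.03],0],[0.7,[0,0,-0.05],0],[0.7,[0,0,-0.05],0],[0.7,[0,0,0],0]]'

```text
time: 12.3
position: [0.6796, -0.0313, 0.2394]
tcp_rot: [0.003, 0.763, 0.646, 0.003]
wrist_force: [-0.3, 0.5, -0.4]
grip_width: 0.703
gripper_force: 0.0
```

run_rows --segments '[[0.7,[0.03,-0.05,0],0],[0.7,[0.03,-0.05,0],0],[0.7,[0.03,-0.05,0],0],[0.7,[0.03,-0.05,0],0],[0.7,[0.03,-0.05,0],0]]'

```text
time: 12.92
position: [0.4529, 0.1588, 0.2328]
tcp_rot: [-0.0, 0.763, 0.646, -0.0]
wrist_force: [-0.1, 1.2, -0.2]
grip_width: 0.7
gripper_force: 0.0
```

Run:
```python
from cell import env
import cv2,numpy as np
m=env.read_camera('scene');np.savez('scene4.npz',**m)
c=env.read_camera('top');np.savez('top4.npz',**c)
f=lambda i:cv2.resize(i,None,fx=3.5,fy=3.5,interpolation=cv2.INTER_CUBIC)
b=np.vstack([f(m['img'][180:265,220:420,::-1]),f(c['img'][80:165,260:460,::-1])])
cv2.imwrite('pics/s4.png',b)
```

```text
(no output)
```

View pics/s4.png

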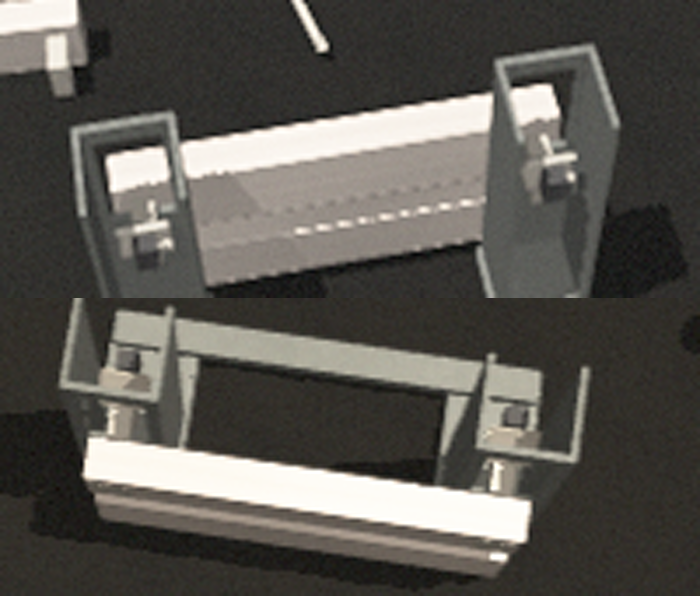

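The beam hangs level in both views. Its top-face corners in the lower (top-view) panel are (90,432), (530,502), (527,543) and (85,480). A quick numeric check follows.

Run:
```python
import numpy as np
from h import *
c=np.load('top4.npz');m=np.load('scene4.npz')
O=np.array([.6875,-.035,0]);a=np.radians(-9.4);ex=np.array([np.cos(a),np.sin(a),0]);ey=np.array([-np.sin(a),np.cos(a),0])
def st(P): return (np.c_[(P-O)@ex,(P-O)@ey,P[:,2]]*1e3).round(1)
print(st(cast(c,(np.array([(90,432),(530,502),(527,543),(85,480)])-[0,297.5]+.5)/3.5-.5+[260,80],.128)))
print(st(cast(m,(np.array([(107,158),(552,85)])+.5)/3.5-.5+[220,180],.128)))
```

```text
[[  -2.7  120.3  128. ]
 [  -6.4 -118.6  128. ]
 [ -28.8 -119.8  128. ]
 [ -29.3  118.7  128. ]]
[[ -25.3 -118.4  128. ]
 [ -24.7  120.8  128. ]]
```

```bash
python3 -c "
from cell import env
print(env.sign_off())"
```

```text
the job is handed in; nothing more can be done
None
```

The longer beam hangs level on both upper slots. The catches held against a 26 N test pull, the gripper is clear, the shorter beam was not touched, and I handed the job in at about 13 s; sign-off returned no verdict.

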